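# Clamp a fresh grease cartridge into the bench lubricator

## Robot

A 6-joint arm with a two-finger parallel gripper is mounted at the origin on the work surface. World frame = base frame: x ahead of the robot, y to its left, z up, the work surface at z = 0. Lengths are in m, angles in rad, forces in N, time in s.
With the tool pointing down it reaches from about 0.225 to 0.725 m from the base axis. Payload 3.1 kg.
Tool frame: the origin (TCP) lies on the mounting face of the last link; the fingertips stand 173 mm ahead of it and the grasp point (between the pads) lies 155 mm ahead of it; z points along the fingers, x is the direction in which the jaws open and shut, and the axes are right-handed (so a half turn about z gives the same grasp; the last joint's range is limited). The gripper opens to 85 mm and grips with 20 to 120 N. Pads are 22 mm wide; open, the fingers measure 114 mm over their backs; the gripper's body (76 mm by 85 mm) begins 54 mm behind the grasp point. The pads swing forward as they close: fully open they stand 13 mm farther back than shut.
Start: joints at [-1.303, 0.048, 0.099, 1.622, 0, 1.443], TCP at [0.202, -0.484, 0.405] pointing down, gripper open.
Joint ranges: [-2.91, 2.91], [-0.99, 1.94], [-1.21, 1.42], [-2.12, 2.29], [-1.49, 1.47], [-3.14, 3.14]. Speed limits (rad/s): [2.79, 2.79, 3.14, 3.14, 3.14, 3.14].

## Interface

Orientations are given as a unit quaternion [x, y, z, w].
In Python, from cell import ctrl, optics, job, status gives the robot as it stands. Calls block until the motion is done:
- ctrl.reach(position, orientation): joint-space move of the TCP to a pose.
- ctrl.move_linear(position, feed=0.15, frame=None): straight line of the TCP; frame=None keeps the orientation; feed is the mean speed in m/s.
- ctrl.movej(angles): joint-space move.
- ctrl.open_jaws() and ctrl.gripper_close(grip_force=None): open the fingers fully, or close them until they stop; grip_force is the grip in N (None keeps the last).
- ctrl.wait(seconds).
- ctrl.ik(position, orientation): joint angles nearest the present ones, or None.
- optics.snapshot(name): name is "scene" or "top"; returns the picture (420x560x3 uint8, red, green, blue); there is no depth.
- optics.camera_params(name): a dict with "fx", "fy", "cx", "cy" (pixels), "rvec" (rotation vector, rad) and "tvec" (3), from world to camera coordinates, as OpenCV has them. Camera axes: x right, y down, z forward; pixel columns grow to the right and rows downward; lengths in m; the calibration is good to about 2 mm. A picture is of the moment at which its call begins. camera_params takes no time and is no camera call.
A pose or a line that the arm cannot do raises ctrl.IKError and nothing moves.
- job.sign_off(): hands the job in, once; it reports no verdict.
Readings, each from a call of its own:
- status.get_time_s(): time.
- status.get_joint_positions(): joint angles.
- status.get_joint_velocities(): joint speeds.
- status.get_joint_efforts(): joint torques, N m.
- status.get_tool_pos(): TCP position.
- status.get_tcp_rot(): TCP orientation.
- status.get_contact_force(): force on the tool from outside, world axes, zero at the start.
- status.get_torque(): the same for the moment, N m.
- status.get_opening(): finger opening in m.
Only numpy, scipy, OpenCV 4.12 (cv2) and the standard library are available. Lean on these libraries where they do the work, as an engineer would, in place of code of your own. Each camera call takes 0.05 s, during which the arm holds its last target.

## Task

Stand the fresh green grease cartridge in the pocket of the blue bench lubricator, lowering it gently until it just rests on the spigot, and let go of it while the clamp is still open. Then swing the clamp lever over by its red crossbar and press it down by feel, so that the clamp, not the gripper, drives the cartridge fully home and keeps it firmly clamped, hard enough that it stays tight when you let go but never so hard that the cartridge cracks. Leave the spent grey cartridge and the other things on the bench where they are.

Things in the scene. Friction and masses are not known exactly. Their poses are not given: they have to be found in the camera images.
- cartridge: Fresh grease cartridge: upright rigid box, green with white cap, 46 mm (its x) by 34 mm (its y) by 85 mm tall, 0.1 to 0.2 kg. Origin: centre of its underside, z up. Starts standing on the bench at the robot's right. Goes into the pocket with its x along the cradle's x, either way round. Grip it across the 34 mm, near the top. It cracks if the clamp presses on it with over 40 N.
- spent: Spent cartridge of the same shape and size, grey with a black cap, standing on the bench; the two cartridges' places are sometimes exchanged. Leave it alone. Origin at the centre of its underside.
- cradle: Bench lubricator, bolted down: dark base plate 150 by 84 by 12 mm and a blue pocket block (62 mm in x, 50 mm in y) open at the top. Origin on the bench under the pocket's centre, z up; its +x points from the pocket to the two blue hinge posts (44 mm wide over both, 120 mm tall, spanning x = 47 to 73 mm). The clamp closes over the pocket towards -x.
- pocket_mouth (a point): Centre of the pocket's mouth, 56 mm above the bench, axes as the cradle's. The pocket is a rectangle 49 mm along x by 37 mm along y (1.5 mm play each side of the cartridge) with a 3 mm chamfer at the mouth.
- cradle_home (a point): Where the cartridge's origin is when fully home: on the pocket's centre line, 18 mm above the bench, axes as the cradle's. Set in, the cartridge first rests on a steel spigot plate 6 mm higher. The spigot slides down under more than 8 N, meets a solid stop at home and does not come back up, so set the cartridge down more softly than that and do not drop it.
- clamp_pivot (a point): Point on the clamp's hinge axis, at x = +60 mm in the cradle's frame, 105 mm above the bench, axes as the cradle's. The hinge axis is parallel to the cradle's y. The hinge is stiff: the lever stays where it is left and takes 1.1 N m to turn either way; its own weight helps, so near level about 5 N on the crossbar moves it down.
- clamp: The clamp's steel lever; origin on the hinge axis, y along it. Level (0 rad), its axes are parallel to the cradle's and its arm (10 mm thick, 20 mm wide, its middle 30 mm above the hinge axis) reaches 165 mm to -x. Starts open, turned up 1.45 to 1.75 rad about +y (range -0.22 to 1.8). Closed, it lies somewhere between about -0.15 and +0.15 rad: not known beforehand, feel for it.
- clamp_boss (a point): Point on the arm, 60 mm from the hinge axis, where a brass spindle passes through; below it a sprung rubber foot (12 N per mm) lands on the middle of the cartridge's cap. How far the spindle is screwed out differs by up to 12 mm from start to start and is not reported.
- clamp_bar (a point): Centre of the lever's red crossbar, round, 16 mm thick, 70 mm long, parallel to the hinge axis, at x = -165, z = +30 mm in the clamp's frame. Push it over from behind, then down from on top. Near level, each newton of push beyond the hinge's 5 N puts 2.75 N on the cartridge. 14 to 16 N of push down here is right; under 13 N may leave it loose, over 17 N risks cracking it.
- dispenser: Grey push dispenser, 76 mm wide, 176 mm tall, origin under its centre. Bystander.
- wrench: Steel wrench lying flat, 180 mm long, origin under its centre. Bystander.
- level: Yellow spirit level standing on its long edge, 300 by 22 by 50 mm, origin under its centre. Bystander.
- pot: White ceramic pot with two small side handles, 90 mm wide at the rim, 85 mm tall, origin under its centre. Bystander.
- punch: Steel punch lying flat, 12 mm thick, 120 mm long, origin under its middle. Bystander.
- collar: Brass collar (ring), 40 mm wide, 14 mm high, lying flat, origin under its centre. Bystander.
Things that resemble listed ones, but are neither listed nor needed, are in the scene too. There is more than one size of the cradle; the job needs the middle-sized.

How it is judged:
On the way, in this order (a step that is already met when the one before it is completed fails the run):
1. the cartridge stands in the pocket on the raised spigot, let go, not yet pushed down by more than 4 mm, and the clamp does not touch it (horizontal distance between cartridge and cradle_home below 0.004 m and angle between cartridge's own z axis and vertical below 0.06 rad and contact force between each of the fingers, clamp and cartridge below 0.1 N and z of cartridge in the frame of cradle_home between 0.002 and 0.008 m), for 0.2 s.
2. the clamp has driven the cartridge home and presses on it with more than 10 N (horizontal distance between cartridge and cradle_home below 0.004 m and angle between cartridge's own z axis and vertical below 0.06 rad and contact force between the fingers and cartridge below 0.1 N and z of cartridge in the frame of cradle_home below 0.0015 m and contact force between clamp and cartridge above 10 N), for 0.2 s.
At the end, for the whole second after the job is handed in: Cartridge upright in the pocket (within 4 mm of centre, 0.06 rad), underside less than 1.5 mm above home; the clamp, let go, still presses on it with over 10 N; both at rest; the spent cartridge and other bystanders within 30 mm of where they were (horizontal distance between cartridge and cradle_home below 0.004 m and angle between cartridge's own z axis and vertical below 0.06 rad and z of cartridge in the frame of cradle_home below 0.0015 m and contact force between clamp and cartridge above 10 N and linear speed of cartridge below 0.01 m/s and angular speed of clamp below 0.05 rad/s and distance of each of dispenser, wrench, level, pot, punch, collar, spent from where it was at the start of the episode below 0.03 m); the robot touches nothing.
It fails at once if the clamp presses on the cartridge with more than 40 N: it cracks (contact force between clamp and cartridge above 40 N).
It fails at once if the spent cartridge or another bystander is moved by more than 30 mm (distance of any of dispenser, wrench, level, pot, punch, collar, spent from where it was at the start of the episode above 0.03 m).
It also fails if it takes over 64 s, if anything falls off the work surface, if the arm or the gripper's body presses on something with over 40 N, if the wrist force passes 120 N, or if a joint passes its speed limit or range.

## Working session

There is one attempt and no reset: what is moved stays moved. The work goes in short steps, each a Python script; the robot and the scene stay as the last script left them, time stands still between calls to the robot, and variables do not carry over. Pictures are saved under pics/ and viewed, and the job is handed in when it is done.

```bash
ls; mkdir -p pics; python3 - <<'E'
from cell import ctrl, optics, job, status
import cv2
for n in("scene","top"):
    im=optics.snapshot(n); cv2.imwrite(f"pics/{n}0.png",im[:,:,::-1]); p=optics.camera_params(n); print(n,p)
print(status.get_time_s(),status.get_tool_pos(),status.get_tcp_rot(),status.get_contact_force(),status.get_opening())
E
```

```text
pics
scene {'fx': 387.40350938599363, 'fy': 387.40350938599363, 'cx': 288.9211411088746, 'cy': 211.69303482699627, 'rvec': array([ 1.30320408,  2.09845498, -1.05517494]), 'tvec': array([ 0.26691728, -0.20131003,  1.35450625])}
top {'fx': 528.1493494274291, 'fy': 528.1493494274291, 'cx': 281.1726795708907, 'cy': 208.01290460528725, 'rvec': array([ 2.14506573, -2.11219663,  0.21879563]), 'tvec': array([-0.02713035,  0.5204412 ,  1.1773564 ])}
0.1 [ 0.20234472 -0.48423502  0.40361965] [ 8.32324144e-01 -5.54288149e-01 -8.17195967e-04 -7.06382594e-04] [-0.24952139  0.20133895 -0.4948799 ] 0.08534111959036743
```

View pics/scene0.png

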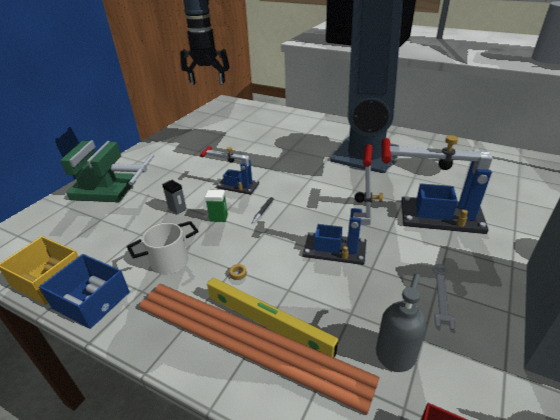

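View pics/top0.png

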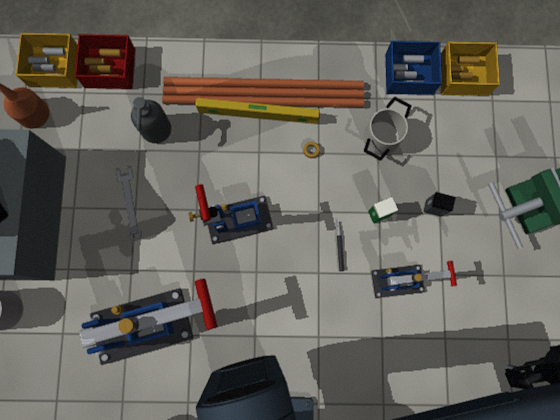

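```bash
cat > h.py <<'E'
import numpy as np, cv2
from cell import ctrl, optics, job, status
from scipy.spatial.transform import Rotation as R
def ray(n,uv):
    p=optics.camera_params(n); M=R.from_rotvec(p['rvec']).as_matrix()
    d=np.array([(uv[0]-p['cx'])/p['fx'],(uv[1]-p['cy'])/p['fy'],1.]); 
    return -M.T@p['tvec'], M.T@d
def onz(n,uv,z):
    o,d=ray(n,uv); return o+d*(z-o[2])/d[2]
def proj(n,X):
    p=optics.camera_params(n); K=np.array([[p['fx'],0,p['cx']],[0,p['fy'],p['cy']],[0,0,1.]])
    return cv2.projectPoints(np.atleast_2d(np.array(X,float)),p['rvec'],p['tvec'],K,None)[0][:,0]
def tri(uv1,uv2):
    o1,d1=ray('scene',uv1);o2,d2=ray('top',uv2)
    A=np.c_[d1,-d2];s=np.linalg.lstsq(A,o2-o1,rcond=None)[0]
    a=o1+d1*s[0];b=o2+d2*s[1];return (a+b)/2,np.linalg.norm(a-b)
E
python3 - <<'E'
from h import *
for n in("scene","top"):print(n,ray(n,(280,210))[0])
for n,uv,z in [("top",(440,204),.085),("top",(383,206),.085),("top",(237,215),.05),("top",(400,280),.03)]: print(uv,onz(n,uv,z))
t=cv2.imread("pics/top0.png");s=cv2.imread("pics/scene0.png")
c=lambda im,x,y,w,h,k:cv2.resize(im[y:y+h,x:x+w],None,fx=k,fy=k,interpolation=cv2.INTER_CUBIC)
cv2.imwrite("pics/tc1.png",c(t,180,170,110,82,7)); cv2.imwrite("pics/tc2.png",c(t,355,180,110,60,7)); cv2.imwrite("pics/sc1.png",c(s,295,130,110,140,4)); cv2.imwrite("pics/sc2.png",c(s,155,170,90,60,7))
E
```

```text
scene [1.18594173 0.31416713 0.66430338]
top [ 0.28931203 -0.00225957  1.25461414]
(440, 204) [ 0.52944055 -0.37902806  0.085     ]
(383, 206) [ 0.52258933 -0.24910217  0.085     ]
(237, 215) [0.50253983 0.0828825  0.05      ]
(400, 280) [ 0.35997764 -0.29616878  0.03      ]
```

```bash
sleep 0
```

```text
(no output)
```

View pics/tc1.png

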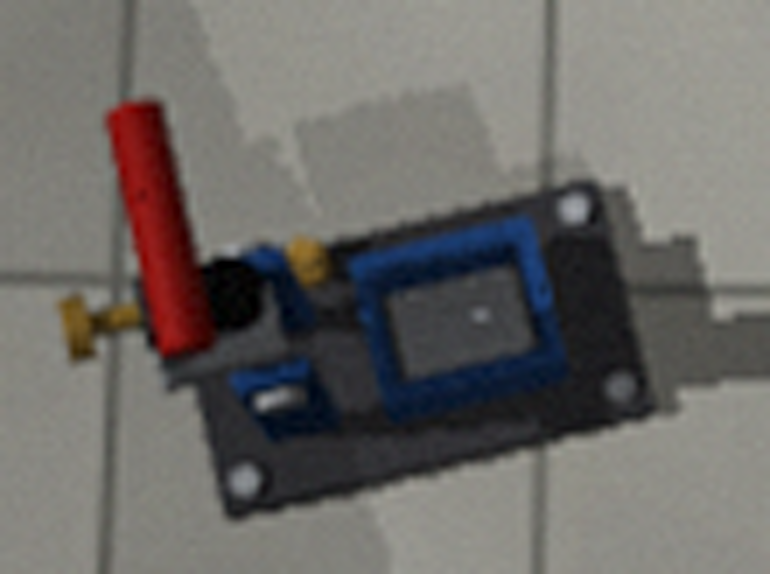

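View pics/tc2.png

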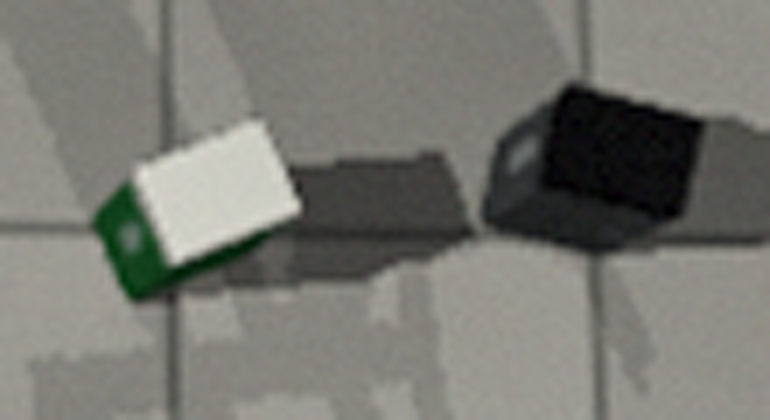

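View pics/sc1.png

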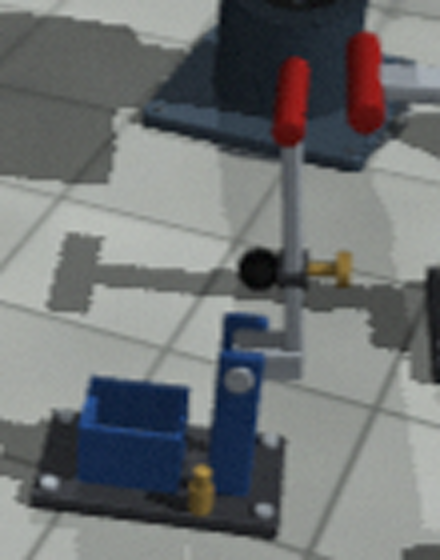

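View pics/sc2.png

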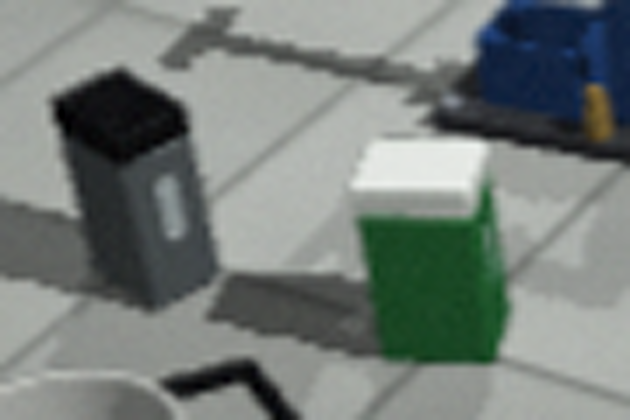

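```bash
cat > m.py <<'E'
from h import *
def rep(name,cs,z,n="top"):
    P=np.array([onz(n,c,z)[:2] for c in cs]); 
    print(name,"centre",P.mean(0).round(4),"sides",[round(float(np.linalg.norm(P[i]-P[(i+1)%4])),4) for i in range(4)],
      "dirs",[round(float(np.degrees(np.arctan2(*(P[(i+1)%4]-P[i])[::-1]))),1) for i in range(4)])
    return P
up=lambda X,x,y,k=7:[(x+(a+.5)/k-.5,y+(b+.5)/k-.5) for a,b in X]
E
python3 - <<'E'
from m import *
rep("plate",up([(595,182),(655,412),(230,517)],180,170)+up([(595-425,182+105)],180,170),.012)
rep("rim outer@56",up([(350,258),(530,217),(565,365),(392,418)],180,170),.056)
t=cv2.imread("pics/top0.png").astype(int)
for nm,msk,z in [("white cap",(t.min(2)>165),.085)]:
    m=np.zeros(t.shape[:2],np.uint8); m[190:230,365:402]=msk[190:230,365:402]
    n,l,st,ce=cv2.connectedComponentsWithStats(m); i=1+st[1:,4].argmax(); c=np.argwhere(l==i)[:,::-1].astype(np.float32)
    print(nm,st[i]); b=cv2.boxPoints(cv2.minAreaRect(c)); rep(nm,b,z); print(ce[i],onz("top",ce[i],z))
rep("cap hand",up([(263,119),(301,212),(175,266),(133,173)],355,180),.085)
b,g,r=t[...,0],t[...,1],t[...,2]
m=((b>r+40)&(b>60)); m2=np.zeros_like(m);m2[195:232,228:265]=m[195:232,228:265]
c=np.argwhere(m2)[:,::-1].astype(np.float32); bx=cv2.boxPoints(cv2.minAreaRect(c)); rep("blue",bx,.056)
bar=((r>120)&(g<60)); m2=np.zeros_like(bar);m2[180:225,190:215]=bar[180:225,190:215]
c=np.argwhere(m2)[:,::-1].astype(np.float32);print("bar top",cv2.minAreaRect(c))
s=cv2.imread("pics/scene0.png").astype(int);b,g,r=s[...,0],s[...,1],s[...,2]
bar=((r>100)&(g<60)); m2=np.zeros_like(bar);m2[140:170,360:376]=bar[140:170,360:376]
c2=np.argwhere(m2)[:,::-1].astype(np.float32);print("bar scene",cv2.minAreaRect(c2))
print("bar tri",tri(c2.mean(0),c.mean(0)))
E
```

```text
plate centre [0.4987 0.0815] sides [0.0825, 0.1477, 0.0819, 0.1494] dirs [-164.6, 105.0, 16.6, -74.8]
rim outer@56 centre [0.5031 0.0637] sides [0.0608, 0.051, 0.0592, 0.0553] dirs [-75.9, -165.7, 108.2, 16.2]
white cap [375 198  23  19 270]
white cap centre [ 0.5215 -0.255 ] sides [0.0447, 0.0321, 0.0445, 0.032] dirs [-67.2, -159.7, 112.7, 20.6]
[385.64444444 206.74814815] [ 0.52096535 -0.25506951  0.085     ]
cap hand centre [ 0.5203 -0.2552] sides [0.0326, 0.0451, 0.033, 0.0466] dirs [-159.3, 114.1, 23.2, -66.4]
blue centre [0.5053 0.0644] sides [0.0615, 0.0501, 0.0611, 0.05] dirs [-74.7, -164.9, 105.2, 15.6]
bar top ((200.49998474121094, 202.0), (34.71199417114258, 3.7715237140655518), 77.90524291992188)
bar scene ((368.5, 153.5), (17.0, 5.0), 90.0)
bar tri (array([0.48654839, 0.1360506 , 0.27659539]), np.float64(0.0006740897075034576))
```

```bash
cat >> m.py <<'E'
C0=np.array([0.5042,0.0642]);YAW=np.radians(105.0)
def W(c,yaw=None,o=None):
    c=np.atleast_2d(np.array(c,float)); a=YAW if yaw is None else yaw; o=C0 if o is None else o
    x=np.array([np.cos(a),np.sin(a)]);y=np.array([-x[1],x[0]])
    return np.c_[o+c[:,:1]*x+c[:,1:2]*y,c[:,2]]
def Cf(w):
    x=np.array([np.cos(YAW),np.sin(YAW)]);y=np.array([-x[1],x[0]]);d=np.array(w[:2])-C0
    return np.array([d@x,d@y,w[2]]).round(4)
E
python3 - <<'E'
from m import *
for nm,a,b in [("foot",(258,268),(230,293)),("screwcap",(345,268),(72,328)),("bar end",(365,45),(184,345)),("bar end other",(365,120),(134,110)),
 ("pin end",(238,378),(278,400)),]:
    p,e=tri(up([a],295,130,4)[0],up([b],180,170)[0]); print(nm,Cf(p),round(e,4))
# overlay model points
X=[]
for z,hx,hy in((.056,.031,.025),(.056,.0245,.0185)):
    X+=[(sx*hx,sy*hy,z) for sx,sy in((1,1),(1,-1),(-1,-1),(-1,1))]
X+=[(x,y,.12) for x in(.047,.073) for y in(-.022,.022)]
for n in("top","scene"):
    im=cv2.imread(f"pics/{n}0.png"); x,y,w,h,k=(180,170,110,82,7) if n=="top" else (295,130,110,140,4)
    c=cv2.resize(im[y:y+h,x:x+w],None,fx=k,fy=k,interpolation=cv2.INTER_CUBIC)
    for u,v in proj(n,W(X)): cv2.circle(c,(int((u-x+.5)*k),int((v-y+.5)*k)),3,(0,255,255),-1)
    cv2.imwrite(f"pics/ov_{n}.png",c)
E
```

```text
foot [ 0.0641 -0.0011  0.1662] 0.0003
screwcap [ 0.1111 -0.0009  0.172 ] 0.0002
bar end [0.0885 0.0343 0.2876] 0.0354
bar end other [ 0.089  -0.0332  0.2809] 0.0375
pin end [0.0613 0.0174 0.0721] 0.0033
```

View pics/ov_top.png

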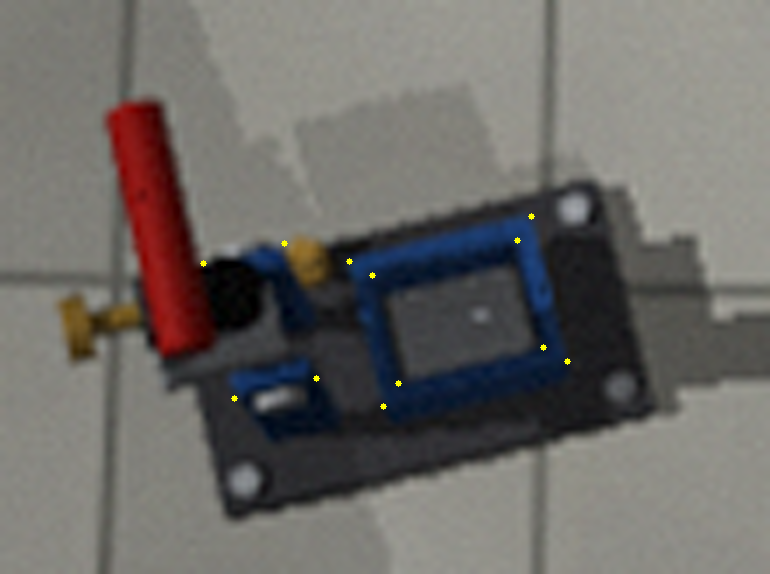

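View pics/ov_scene.png

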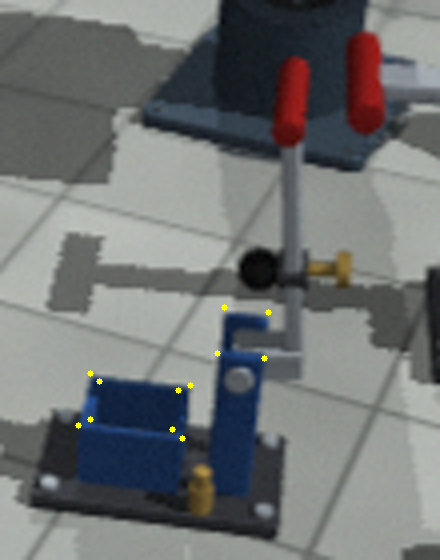

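```bash
python3 - <<'E'
from m import *
s=cv2.imread("pics/scene0.png");c=cv2.resize(s[215:265,300:370],None,fx=10,fy=10,interpolation=cv2.INTER_CUBIC);cv2.imwrite("pics/sc3.png",c)
for nm,a,b in [("rim near-left? (-x,+y)",(80,433),(565,365)),("(+x,+y)",(183,440),(392,410)),("(+x,-y)",(190,386),(350,258)),("(-x,-y)",(93,378),(532,217)),
 ("plate screw -x+y",(48,482),(574,208)),("plate screw",(264,510),(622,387)),("A",(264,510),(245,480)),("B",(48,482),(622,387)),("C",(65,415),(574,208))]:
    p,e=tri(up([a],295,130,4)[0],up([b],180,170)[0]); print(nm,Cf(p),p.round(4),round(e,4))
# robot check: gripper fingertips
print(proj("scene",[[.2023,-.4842,.4036],[.2023,-.4842,.4036-.16]]))
E
```

```text
rim near-left? (-x,+y) [-0.033   0.0185  0.0118] [0.4949 0.0275 0.0118] 0.0047
(+x,+y) [0.0298 0.0201 0.015 ] [0.4771 0.0878 0.015 ] 0.0
(+x,-y) [ 0.0312 -0.0185  0.0905] [0.514  0.0991 0.0905] 0.0039
(-x,-y) [-0.0272 -0.0178  0.0875] [0.5284 0.0426 0.0875] 0.0068
plate screw -x+y [-0.0469 -0.033   0.0142] [0.5482 0.0274 0.0142] 0.0007
plate screw [ 0.018   0.021  -0.0321] [ 0.4793  0.0762 -0.0321] 0.1342
A [ 0.0862  0.0229 -0.0385] [ 0.4598  0.1415 -0.0385] 0.0021
B [-0.0528  0.0227 -0.038 ] [ 0.496   0.0074 -0.038 ] 0.0071
C [-0.0422 -0.023   0.0608] [0.5373 0.0294 0.0608] 0.006
[[199.80495135  29.86030287]
 [207.64836837  83.70951132]]
```

View pics/sc3.png

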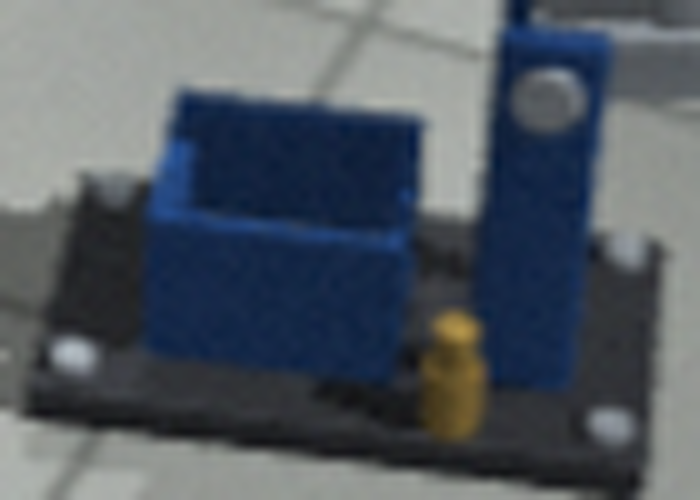

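```bash
python3 - <<'E'
from m import *
for nm,a,b in [("(-x,-y)",(80,430),(532,217)),("(+x,-y)",(183,438),(350,258)),("(+x,+y)",(188,386),(388,408)),("(-x,+y)",(92,378),(565,362)),
 ("screw -x-y",(48,482),(574,208)),("screw -x+y",(65,415),(622,387)),("screw +x+y",(270,439),(245,480))]:
    p,e=tri(up([a],295,130,4)[0],up([b],180,170)[0]); print(nm,Cf(p),p.round(4),round(e,4))
# cartridge cap in scene
rep("cap scene",up([(372,143),(490,145),(473,192),(352,190)],155,170),.085,"scene")
t=up([(263,119),(301,212),(175,266),(133,173)],355,180);
s=up([(473,192),(352,190),(372,143),(490,145)],155,170)
for a,b in zip(s,t): print(tri(a,b))
E
```

```text
(-x,-y) [-0.0304 -0.0253  0.0526] [0.5365 0.0414 0.0526] 0.0017
(+x,-y) [ 0.0311 -0.0257  0.0564] [0.5209 0.1009 0.0564] 0.0016
(+x,+y) [0.0298 0.0257 0.0545] [0.4717 0.0863 0.0545] 0.0002
(-x,+y) [-0.03    0.0246  0.0528] [0.4882 0.0289 0.0528] 0.0005
screw -x-y [-0.0469 -0.033   0.0142] [0.5482 0.0274 0.0142] 0.0007
screw -x+y [-0.0474  0.0313  0.0142] [0.4863 0.0103 0.0142] 0.0004
screw +x+y [0.0834 0.0313 0.0148] [0.4524 0.1366 0.0148] 0.0001
cap scene centre [ 0.5239 -0.2525] sides [0.0458, 0.0313, 0.0458, 0.0314] dirs [113.6, 22.8, -66.3, -157.3]
(array([ 0.53314644, -0.2495196 ,  0.08629696]), np.float64(0.04504764884157149))
(array([ 0.52014696, -0.28975886,  0.06040033]), np.float64(0.004261376101937187))
(array([ 0.50870396, -0.26069596,  0.08037662]), np.float64(0.043469166586502794))
(array([ 0.52163266, -0.22268965,  0.10276812]), np.float64(0.0036791555026056905))
```

```bash
cat >> m.py <<'E'
def tool(yaw,tilt,flip=False):
    xc=np.array([np.cos(yaw),np.sin(yaw),0]);yc=np.array([-xc[1],xc[0],0])
    z=np.sin(tilt)*xc+np.array([0,0,-np.cos(tilt)]); x=-yc if flip else yc
    M=np.c_[x,np.cross(z,x),z]; return R.from_matrix(M).as_quat(), z
def tcp(g,z,L=.155): return np.array(g)-L*z
E
python3 - <<'E'
from m import *
for f in(0,1):
  for tl in(0,.17):
    q,z=tool(np.radians(113),tl,f); a=ctrl.ik(tcp([.522,-.254,.068],z),q); q2,z2=tool(YAW,tl,f); b=ctrl.ik(tcp([*C0,.095],z2),q2)
    print(f,tl,np.round(a,2) if a is not None else a,np.round(b,2) if b is not None else b)
    q2,z2=tool(YAW,tl,f)
    for g in ((.105,0,.25),(-.02,0,.2),(-.105,0,.13)):
        p=W([g])[0]; b=ctrl.ik(tcp(p,z2,.173),q2); print('  ',g,None if b is None else np.round(b,2))
E
```

```text
0 0 [-0.57  0.23 -0.07  1.28  0.   -2.54] [-0.01  0.03 -0.23  1.31  0.   -1.84]
   (0.105, 0, 0.25) [ 0.2   0.    0.09  1.66  0.   -1.63]
   (-0.02, 0, 0.2) [-0.04  0.01 -0.01  1.56  0.   -1.88]
   (-0.105, 0, 0.13) [-0.2   0.07 -0.08  1.42  0.   -2.03]
0 0.17 [-0.61  0.37  0.1   1.45  0.09 -2.59] [-0.1   0.07 -0.19  1.37  0.16 -1.94]
   (0.105, 0, 0.25) [ 0.1   0.01  0.08  1.68  0.17 -1.74]
   (-0.02, 0, 0.2) [-0.14  0.06  0.04  1.62  0.16 -1.98]
   (-0.105, 0, 0.13) [-0.28  0.15 -0.01  1.51  0.15 -2.12]
1 0 [-0.57  0.23 -0.07  1.28  0.    0.6 ] [-0.01  0.03 -0.23  1.31  0.    1.3 ]
   (0.105, 0, 0.25) [0.2  0.   0.09 1.66 0.   1.51]
   (-0.02, 0, 0.2) [-0.04  0.01 -0.01  1.56  0.    1.27]
   (-0.105, 0, 0.13) [-0.2   0.07 -0.08  1.42  0.    1.11]
1 0.17 [-0.61  0.37  0.1   1.45  0.09  0.55] [-0.1   0.07 -0.19  1.37  0.16  1.2 ]
   (0.105, 0, 0.25) [0.1  0.01 0.08 1.68 0.17 1.4 ]
   (-0.02, 0, 0.2) [-0.14  0.06  0.04  1.62  0.16  1.16]
   (-0.105, 0, 0.13) [-0.28  0.15 -0.01  1.51  0.15  1.02]
```

```bash
python3 - <<'E'
from m import *
q,z=tool(np.radians(113),.17,1); g=np.array([.522,-.254,.068])
ctrl.reach(tcp(g+[0,0,.10],z),q); print(status.get_time_s())
ctrl.move_linear(tcp(g+[0,0,.0],z),feed=.1); print(status.get_time_s(),status.get_contact_force())
im=optics.snapshot("scene");cv2.imwrite("pics/s1.png",cv2.resize(im[120:260,120:300,::-1],None,fx=4,fy=4))
E
```

```text
1.5917
2.7417 [-0.25630391 -0.6833407  -0.29025615]
```

View pics/s1.png

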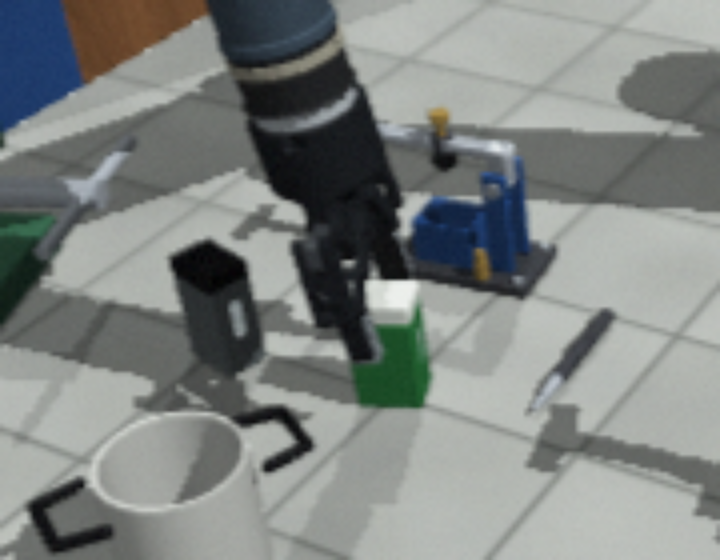

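```bash
python3 - <<'E'
from m import *
ctrl.gripper_close(grip_force=40); print(status.get_time_s(),status.get_opening(),status.get_contact_force())
q,z=tool(np.radians(113),.17,1); g=np.array([.522,-.254,.068])
ctrl.move_linear(tcp(g+[0,0,.13],z),feed=.12); print(status.get_opening(),status.get_contact_force())
q,z=tool(YAW,.17,1); ctrl.reach(tcp([*(C0),.095+.075],z),q)
ctrl.wait(.3);print(status.get_time_s(),status.get_tool_pos(),tcp([*(C0),.095+.075],z),status.get_contact_force())
for n in("scene","top"):
    cv2.imwrite(f"pics/{n}2.png",optics.snapshot(n)[:,:,::-1])
s=cv2.imread("pics/scene2.png");cv2.imwrite("pics/s2c.png",cv2.resize(s[100:270,270:430],None,fx=4,fy=4,interpolation=cv2.INTER_CUBIC))
E
```

```text
3.3167 0.033332122320981934 [-0.11136758 -0.57642598  1.46391014]
0.033413034906557254 [ 0.00448562  0.39120253 -2.18045288]
6.0667 [0.51133126 0.03804026 0.32280478] [0.51098708 0.03887027 0.32276564] [ 0.97455802  0.09675548 -1.86836961]
```

View pics/s2c.png

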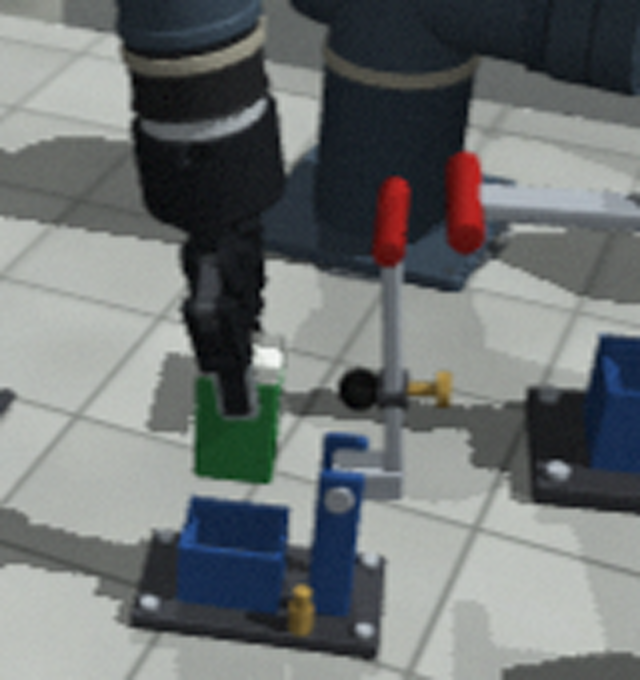

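View pics/top2.png

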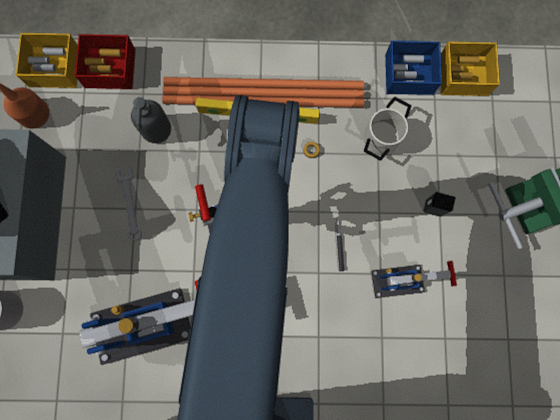

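```bash
python3 - <<'E'
from m import *
s=cv2.imread("pics/scene2.png")[160:260,305:350]
cv2.imwrite("pics/s2d.png",cv2.resize(s,None,fx=7,fy=6,interpolation=cv2.INTER_CUBIC))
cv2.imwrite("pics/s2d.png",cv2.resize(cv2.imread("pics/scene2.png")[160:255,305:360],None,fx=6,fy=6,interpolation=cv2.INTER_CUBIC))
# predicted corners if exactly centred
X=[(sx*.023,-.017,.102) for sx in(-1,1)]+[(.023,.017,.102)]+[(sx*.023,-.017,.187) for sx in(-1,1)]+[(.023,.017,.187)]+[(-.031,-.025,.056),(.031,-.025,.056),(.031,.025,.056),(-.031,.025,.056)]
for x,p in zip(X,proj("scene",W(X))): print(x,((p-[305,160]+.5)*6).round(0), p.round(1))
E
```

```text
(-0.023, -0.017, 0.102) [ 83. 358.] [318.4 219.2]
(0.023, -0.017, 0.102) [202. 371.] [338.1 221.4]
(0.023, 0.017, 0.102) [211. 319.] [339.6 212.6]
(-0.023, -0.017, 0.187) [ 90. 176.] [319.5 188.9]
(0.023, -0.017, 0.187) [216. 189.] [340.4 191. ]
(0.023, 0.017, 0.187) [225. 139.] [342.  182.6]
(-0.031, -0.025, 0.056) [ 57. 458.] [314.1 235.9]
(0.031, -0.025, 0.056) [213. 477.] [340.  239.1]
(0.031, 0.025, 0.056) [226. 398.] [342.1 225.9]
(-0.031, 0.025, 0.056) [ 76. 381.] [317.2 223. ]
```

View pics/s2d.png

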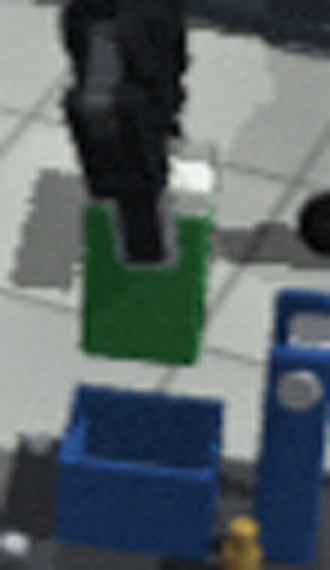

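```bash
cat > place.py <<'E'
from m import *
q,z=tool(YAW,.17,1)
off=W([(.0016,0,0)])[0][:2]
def go(h,feed=.05): ctrl.move_linear(tcp([*off,h],z),feed=feed)
go(.170);go(.132,.08);ctrl.wait(.2)
t0=np.mean([status.get_contact_force() for _ in range(3)],0);print(status.get_time_s(),t0,status.get_tool_pos()-tcp([*off,.132],z))
h=.132
while h>.0885:
    h-=.002 if h>.096 else .0005
    go(h,.03); ctrl.wait(.03)
    f=np.array(status.get_contact_force())-t0
    print(round(h,4),round(status.get_tool_pos()[2]-tcp([*off,h],z)[2],4),f.round(1),round(status.get_time_s(),1))
    if f[2]>2 or np.hypot(f[0],f[1])>5: break
E
python3 place.py
```

```text
7.2417 [-1.07291819 -1.11727202 -1.46074399] [ 3.06689305e-04 -1.06587019e-05  7.60046962e-04]
0.13 0.0 [ 1.7  2.2 -0.8] 7.5
0.128 -0.0002 [ 0.1  0.7 -0.6] 7.8
0.126 -0.0002 [ 1.5  1.1 -1.2] 8.1
0.124 0.0 [ 1.2  1.8 -0.2] 8.4
0.122 -0.0001 [ 2.4  1.7 -0.7] 8.7
0.12 -0.0001 [ 2.7  0.6 -1.4] 8.9
0.118 -0.0001 [ 3.5  1.3 -1.8] 9.2
0.116 -0.0001 [ 4.   2.1 -1.6] 9.5
0.114 -0.0001 [ 3.8  1.6 -0.9] 9.8
0.112 -0.0001 [ 4.1  1.6 -0.3] 10.1
0.11 -0.0001 [ 4.7  1.2 -1.2] 10.4
0.108 -0.0001 [ 4.   2.1 -1. ] 10.6
0.106 -0.0001 [ 3.4  0.8 -1. ] 10.9
0.104 -0.0001 [ 4.7  2.3 -0.9] 11.2
```

```bash
cat > place2.py <<'E'
from m import *
import sys
q,z=tool(YAW,.17,1)
off=W([(.0016,float(sys.argv[1]),0)])[0][:2]
t0=np.array([-1.07,-1.12,-1.5-1.0+.4])
def go(h,feed=.05): ctrl.move_linear(tcp([*off,h],z),feed=feed)
h=float(sys.argv[2])
go(h,.02); ctrl.wait(.1)
F=lambda:np.mean([status.get_contact_force() for _ in range(3)],0)-t0
print(F().round(1),status.get_time_s())
while h>.0885:
    h-=.002 if h>.0965 else .0005
    go(h,.03); ctrl.wait(.04)
    f=F()
    print(round(h,4),round(status.get_tool_pos()[2]-tcp([*off,h],z)[2],4),f.round(1),round(status.get_time_s(),1))
    if f[2]>2.2 or np.hypot(f[0],f[1])>6: break
E
python3 place2.py -.001 .104
```

```text
[3.3 1.1 0.5] 11.5583
0.102 -0.0006 [ 2.4  1.3 -0.5] 11.8
0.1 -0.0004 [1.6 0.2 0.2] 12.1
0.098 -0.0002 [0.8 1.1 0.2] 12.4
0.096 -0.0001 [ 0.6  0.6 -0.1] 12.7
0.0955 0.0 [ 0.6  1.8 -0.4] 13.0
0.095 -0.0 [0.6 1.7 0.8] 13.3
0.0945 -0.0001 [0.5 1.2 0.5] 13.6
0.094 -0.0 [ 2.   1.  -0.1] 13.9
0.0935 -0.0 [1.4 0.8 0.5] 14.2
0.093 -0.0 [1.6 0.6 0.3] 14.5
0.0925 -0.0 [0.8 0.9 0. ] 14.8
0.092 0.0003 [0.3 1.1 1.3] 15.1
0.0915 0.0007 [-1.2  0.4  5.6] 15.3
```

```bash
python3 - <<'E'
from m import *
q,z=tool(YAW,.17,1); off=W([(.0016,-.001,0)])[0][:2]
t0=np.array([-1.07,-1.12,-2.1])
ctrl.move_linear(tcp([*off,.0920],z),feed=.03);ctrl.wait(.1);print(status.get_contact_force()-t0)
ctrl.open_jaws();ctrl.wait(.2);print(status.get_time_s(),status.get_opening(),status.get_contact_force())
ctrl.move_linear(tcp([*off,.20],z),feed=.12)
ctrl.wait(.1);print(status.get_time_s(),status.get_contact_force())
q,z=tool(YAW,.17,1)
cv2.imwrite("pics/scene3.png",optics.snapshot("scene")[:,:,::-1])
s=cv2.imread("pics/scene3.png");cv2.imwrite("pics/s3c.png",cv2.resize(s[100:270,270:430],None,fx=4,fy=4,interpolation=cv2.INTER_CUBIC))
E
```

```text
[-0.69851522  1.52728294  5.64722012]
16.4583 0.08542140567742273 [-0.19368477 -0.02691484  1.28550631]
17.6083 [ 0.29372264  0.37184635 -1.19458654]
```

View pics/s3c.png

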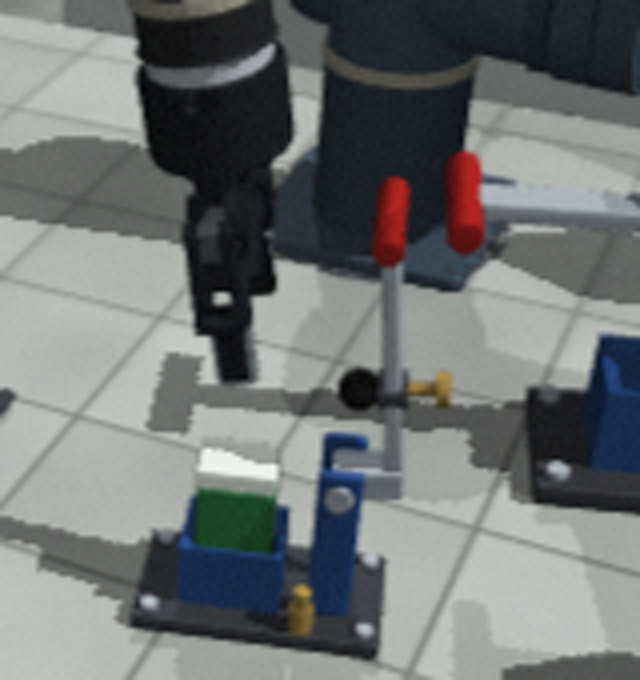

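```bash
python3 - <<'E'
from m import *
s=cv2.imread("pics/scene3.png");cv2.imwrite("pics/s3d.png",cv2.resize(s[205:255,305:355],None,fx=10,fy=10,interpolation=cv2.INTER_CUBIC))
for zt in(.109,.103):
  X=[(-.023,-.017,zt),(.023,-.017,zt),(.023,.017,zt),(-.023,.017,zt)]
  print(zt,((proj("scene",W(X))-[305,205]+.5)*10).round(0).tolist())
X=[(-.031,-.025,.056),(.031,-.025,.056)]
print(((proj("scene",W(X))-[305,205]+.5)*10).round(0).tolist())
E
```

```text
0.109 [[140.0, 123.0], [338.0, 145.0], [353.0, 58.0], [161.0, 37.0]]
0.103 [[139.0, 143.0], [337.0, 166.0], [352.0, 78.0], [160.0, 57.0]]
[[96.0, 314.0], [355.0, 346.0]]
```

View pics/s3d.png

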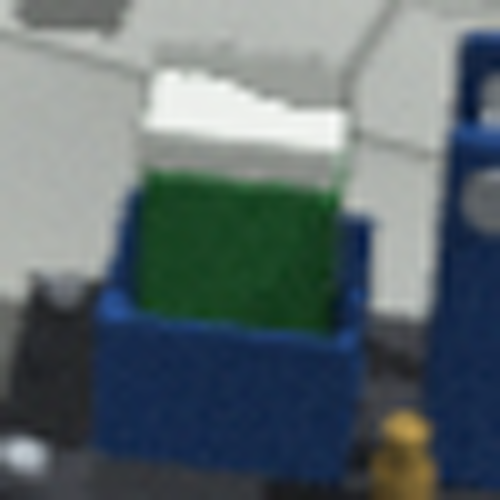

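```bash
cat >> m.py <<'E'
Q0,Z0=tool(YAW,0,1)
def bar(th): c,s=np.cos(th),np.sin(th); return np.array([.06-.165*c+.03*s,0,.105+.165*s+.03*c])
def tp(x,z,y=0): return tcp(W([(x,y,z)])[0],Z0,.173)
def F(n=3):
    r=[]
    for _ in range(n): r.append(status.get_contact_force()); ctrl.wait(.02)
    return np.mean(r,0)
E
python3 - <<'E'
from m import *
q,z=tool(YAW,.17,1); p=np.array(status.get_tool_pos())
ctrl.gripper_close(grip_force=40)
ctrl.move_linear([p[0],p[1],.173+.33],feed=.25)
ctrl.reach(tp(.12,.33),Q0)
ctrl.move_linear(tp(.12,.258),feed=.15); ctrl.wait(.1)
print(status.get_time_s(),status.get_opening(),F(),status.get_tool_pos()-tp(.12,.258))
s=optics.snapshot("scene")[:,:,::-1];cv2.imwrite("pics/s4c.png",cv2.resize(s[60:260,270:450],None,fx=3.5,fy=3,interpolation=cv2.INTER_CUBIC))
E
```

```text
20.45 8.890286442949917e-06 [-0.448332    0.30980819  0.38914698] [ 0.00041386 -0.00027229  0.00155686]
```

View pics/s4c.png

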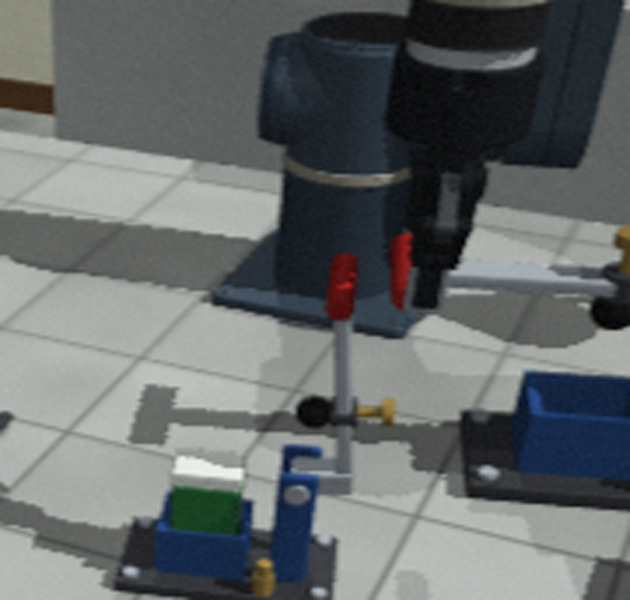

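```bash
python3 - <<'E'
from m import *
t0=F()
for th in np.r_[1.5,1.4,1.3,1.2,1.1,1.0,.92]:
    b=bar(th); d=np.interp(th,[.9,1.47],[-.001,-.014])
    ctrl.move_linear(tp(b[0]+.019,b[2]+d),feed=.08)
    print(th,(np.array(status.get_contact_force())-t0).round(1),round(status.get_time_s(),1))
s=optics.snapshot("scene")[:,:,::-1];cv2.imwrite("pics/s5c.png",cv2.resize(s[60:260,270:450],None,fx=3.5,fy=3,interpolation=cv2.INTER_CUBIC))
E
```

```text
1.5 [0.6 0.8 0.8] 21.0
1.4 [-0.6  4.2 -1.9] 21.4
1.3 [-1.3  4.7 -2. ] 21.8
1.2 [-1.4  5.2 -2.6] 22.1
1.1 [-1.9  4.9 -2.5] 22.5
1.0 [-1.9  5.4 -2.9] 22.8
0.92 [-1.8  6.2 -2.1] 23.1
```

View pics/s5c.png

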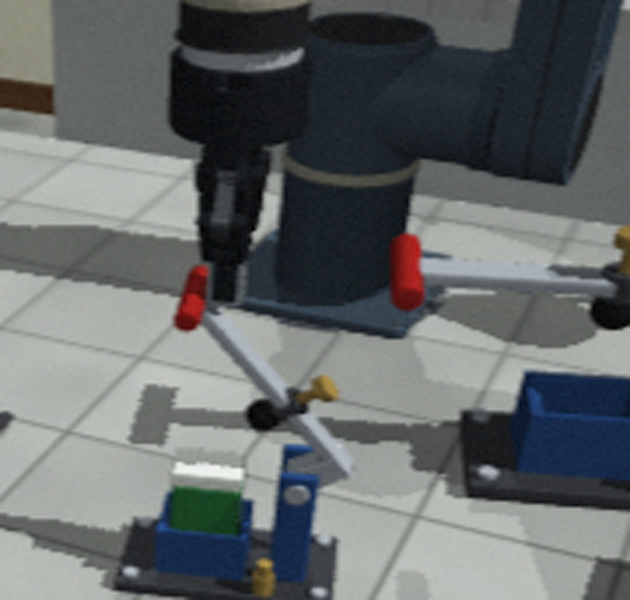

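```bash
python3 - <<'E'
from m import *
b=bar(.9)
ctrl.move_linear(tp(b[0]+.022,b[2]+.035),feed=.15)
ctrl.move_linear(tp(b[0]+.0,b[2]+.035),feed=.15)
ctrl.wait(.1);t0=F(5);print(t0,status.get_time_s()); np.save("t0.npy",t0)
for th in [.9,.8,.7,.6,.5,.42]:
    b=bar(th)
    ctrl.move_linear(tp(b[0],b[2]+.008),feed=.08)
    f=np.array(status.get_contact_force())-t0
    print(th,f.round(1),round(status.get_time_s(),1),(status.get_tool_pos()[2]-tp(b[0],b[2]+.008)[2]).round(4))
    if f[2]>22 or (th<.6 and f[2]>13): break
s=optics.snapshot("scene")[:,:,::-1];cv2.imwrite("pics/s6c.png",cv2.resize(s[60:260,270:450],None,fx=3.5,fy=3,interpolation=cv2.INTER_CUBIC))
E
```

```text
[-0.12432498 -0.11191901 -0.05892455] 24.0417
0.9 [ 0.5 -3.2  4. ] 24.5 0.001
0.8 [-0.2 -2.7  6.9] 24.9 0.0016
0.7 [ 0.2 -4.7  6.3] 25.2 0.0018
0.6 [-0.3 -5.8  6.6] 25.6 0.002
0.5 [ 0.9 -5.2  6.8] 26.0 0.0019
0.42 [ 0.7 -4.9  6.2] 26.3 0.0015
```

View pics/s6c.png

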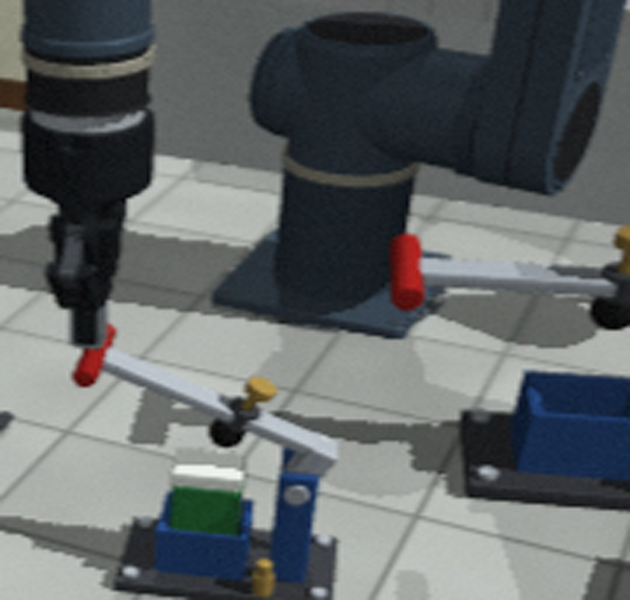

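```bash
cat > press.py <<'E'
from m import *
import sys
t0=np.load("t0.npy"); th=float(sys.argv[1]); lim=float(sys.argv[2]); n=0
while th>-.21 and status.get_time_s()<lim:
    f=F(3)-t0
    print(round(th,4),f.round(1),round(status.get_time_s(),1))
    if f[2]>9.5: 
        f=F(6)-t0; print("   avg",f.round(1))
    if f[2]>=14.3: break
    step=.004 if f[2]<6.9 and th<.4 else .0025
    step=.02 if f[2]<7.4 else .012 if f[2]<9.2 else .005 if f[2]<11.5 else .0025
    th-=step; b=bar(th)
    ctrl.move_linear(tp(b[0]+.004,b[2]+.008),feed=.03 if step<.01 else .06)
print(th,status.get_time_s())
E
python3 press.py .42 36
```

```text
0.42 [ 1.  -4.7  5.9] 26.4
0.4 [ 0.8 -6.7  9.5] 26.7
0.395 [ 0.4 -6.3  9.8] 27.0
   avg [ 0.5 -5.8 10.5]
0.39 [ 0.6 -6.1 10.3] 27.4
   avg [ 0.5 -5.7 10.3]
0.385 [ 0.9 -5.7 10. ] 27.8
   avg [ 0.3 -6.1 10. ]
0.38 [ 0.  -6.  10.4] 28.2
   avg [ 0.1 -6.4 10.2]
0.375 [ 0.3 -5.8 10. ] 28.6
   avg [ 0.6 -6.1 10.1]
0.37 [ 0.8 -6.5 10.6] 29.0
   avg [ 0.2 -6.2 10.3]
0.365 [ 0.5 -5.9 10.6] 29.4
   avg [ 0.6 -6.5 10.3]
0.36 [ 0.  -6.8 10.2] 29.8
   avg [ 0.4 -6.5 10.3]
0.355 [ 0.3 -6.8 10.4] 30.2
   avg [ 0.3 -6.2 10.1]
0.35 [ 0.1 -6.9 10.5] 30.6
   avg [ 0.5 -6.4 10.3]
0.345 [ 0.5 -6.6 10. ] 31.0
   avg [ 0.3 -6.7 10.1]
0.34 [ 0.2 -7.3 10.6] 31.4
   avg [ 0.2 -7.1 10.2]
0.335 [ 0.1 -7.3 10.1] 31.8
   avg [ 0.4 -7.  10.2]
0.33 [ 0.6 -7.  10.7] 32.2
   avg [ 0.3 -7.4 10.4]
0.325 [ 0.3 -6.9 10.1] 32.6
   avg [ 0.5 -7.  10.2]
0.32 [-0.2 -6.8 10.4] 33.0
   avg [ 0.4 -7.6 10.3]
0.315 [ 0.5 -7.4  9.7] 33.4
   avg [ 0.6 -7.4 10. ]
0.31 [ 0.  -7.1  9.8] 33.8
   avg [ 0.4 -7.6 10.1]
0.305 [ 0.4 -7.9 10.4] 34.2
   avg [ 0.9 -7.5  9.9]
0.3 [ 0.5 -8.  10.4] 34.6
   avg [ 0.5 -7.7 10.2]
0.295 [-0.1 -7.6 10.1] 35.0
   avg [ 0.6 -8.  10.4]
0.29 [ 0.8 -7.9  9.6] 35.4
   avg [ 0.5 -8.  10.2]
0.285 [ 0.9 -7.4 10.4] 35.8
   avg [ 0.7 -7.5  9.9]
0.27999999999999986 36.125
```

```bash
python3 - <<'E'
from m import *
t0=np.load("t0.npy"); b=bar(.28)
print(Cf(status.get_tool_pos()),b)
s=optics.snapshot("scene")[:,:,::-1];cv2.imwrite("pics/s7c.png",cv2.resize(s[120:245,280:370],None,fx=5,fy=5,interpolation=cv2.INTER_CUBIC))
for dx in (.003,.002,.001):
    ctrl.move_linear(tp(b[0]+dx,b[2]+.008),feed=.03); print(dx,(F(3)-t0).round(1),status.get_time_s())
E
```

```text
[-0.0884 -0.0005  0.3637] [-0.09028348  0.          0.17943035]
0.003 [ 0.5 -6.1  9. ] 36.475
0.002 [ 0.4 -4.1  8.7] 36.775
0.001 [-0.1 -3.1  7.9] 37.075
```

View pics/s7c.png

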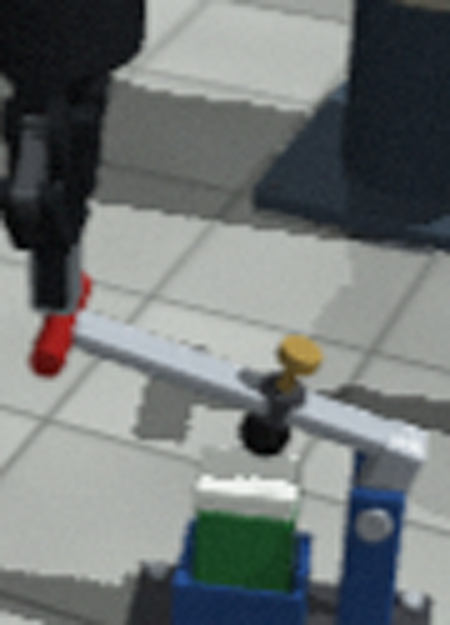

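```bash
cat > press2.py <<'E'
from m import *
import sys
t0=np.load("t0.npy"); th=float(sys.argv[1]); lim=float(sys.argv[2]); dx=float(sys.argv[3])
xc=np.array([np.cos(YAW),np.sin(YAW)])
def meas(n):
    f=F(n)-t0; b=bar(th); ax=.06-b[0]; az=b[2]-.105; fx=f[:2]@xc
    return f,fx,(f[2]*ax+fx*az)/ax
while th>-.23 and status.get_time_s()<lim:
    f,fx,P=meas(3)
    if P>11.5: f,fx,P=meas(5)
    print(round(th,4),round(dx,4),"Fz %.1f fx %.1f P %.1f t %.1f"%(f[2],fx,P,status.get_time_s()),round(Cf(status.get_tool_pos())[2]-.173,4))
    if P>=14.4 or f[2]>16: break
    step=.018 if P<6.5 else .010 if P<9.3 else .004 if P<12 else .002 if P<13.5 else .001
    th-=step; b=bar(th); dx=np.clip(dx+np.clip(fx/8000*.7,-.001,.001),-.008,.006)
    ctrl.move_linear(tp(b[0]+dx,b[2]+.008),feed=.03 if step<.01 else .06)
print(th,dx,status.get_time_s())
E
python3 press2.py .28 52 .001
```

```text
0.28 0.001 Fz 7.9 fx -3.2 P 6.3 t 37.1 0.1897
0.262 0.0007 Fz 6.0 fx -3.7 P 4.2 t 37.4 0.1865
0.244 0.0004 Fz 6.1 fx -3.5 P 4.6 t 37.7 0.1836
0.226 0.0001 Fz 5.3 fx -3.5 P 3.8 t 38.0 0.1807
0.208 -0.0002 Fz 5.1 fx -3.7 P 3.6 t 38.3 0.1779
0.19 -0.0005 Fz 4.9 fx -3.3 P 3.6 t 38.6 0.175
0.172 -0.0008 Fz 5.2 fx -3.2 P 4.0 t 38.9 0.172
0.154 -0.0011 Fz 4.9 fx -3.5 P 3.6 t 39.2 0.1691
0.136 -0.0014 Fz 4.9 fx -3.2 P 3.8 t 39.5 0.1661
0.118 -0.0017 Fz 4.7 fx -3.4 P 3.7 t 39.8 0.1631
0.1 -0.002 Fz 4.6 fx -3.2 P 3.7 t 40.1 0.16
0.082 -0.0023 Fz 5.4 fx -2.8 P 4.7 t 40.4 0.1568
0.064 -0.0025 Fz 5.2 fx -2.2 P 4.6 t 40.7 0.1539
0.046 -0.0027 Fz 5.3 fx -2.2 P 4.8 t 41.0 0.1511
0.028 -0.0029 Fz 5.7 fx -1.4 P 5.4 t 41.3 0.1482
0.01 -0.003 Fz 5.3 fx -1.5 P 5.0 t 41.6 0.1452
-0.008 -0.0032 Fz 5.9 fx -1.9 P 5.5 t 41.9 0.1422
-0.026 -0.0033 Fz 5.8 fx -1.9 P 5.5 t 42.2 0.1392
-0.044 -0.0035 Fz 6.1 fx -1.9 P 5.8 t 42.5 0.1363
-0.062 -0.0037 Fz 7.7 fx -1.4 P 7.6 t 42.8 0.1338
-0.072 -0.0038 Fz 9.7 fx -1.2 P 9.6 t 43.1 0.1328
-0.076 -0.0039 Fz 11.2 fx -0.4 P 11.1 t 43.4 0.1325
-0.08 -0.0039 Fz 12.0 fx 0.1 P 12.0 t 43.8 0.1321
-0.084 -0.0039 Fz 13.2 fx 0.2 P 13.2 t 44.2 0.1317
-0.086 -0.0039 Fz 13.6 fx 0.3 P 13.6 t 44.6 0.1315
-0.087 -0.0039 Fz 14.1 fx 0.4 P 14.1 t 45.0 0.1314
-0.088 -0.0038 Fz 14.1 fx -0.0 P 14.1 t 45.3 0.1313
-0.089 -0.0038 Fz 14.8 fx 0.1 P 14.8 t 45.7 0.1312
-0.08899999999999993 -0.003849748556230773 45.725
```

```bash
python3 - <<'E'
from m import *
s=optics.snapshot("scene")[:,:,::-1];cv2.imwrite("pics/scene8.png",s);cv2.imwrite("pics/s8c.png",cv2.resize(s[155:250,280:380],None,fx=6,fy=6,interpolation=cv2.INTER_CUBIC))
print((F(6)-np.load("t0.npy")).round(1),status.get_time_s())
for zt in(.109,.103):
  X=[(-.023,-.017,zt),(.023,-.017,zt),(.023,.017,zt),(-.023,.017,zt)]
  print(zt,((proj("scene",W(X))-[280,155]+.5)*6).round(0).tolist())
E
```

```text
[-0.5 -0.2 14.5] 45.875
0.109 [[234.0, 374.0], [353.0, 387.0], [362.0, 335.0], [246.0, 322.0]]
0.103 [[234.0, 386.0], [352.0, 399.0], [361.0, 347.0], [246.0, 334.0]]
```

View pics/s8c.png

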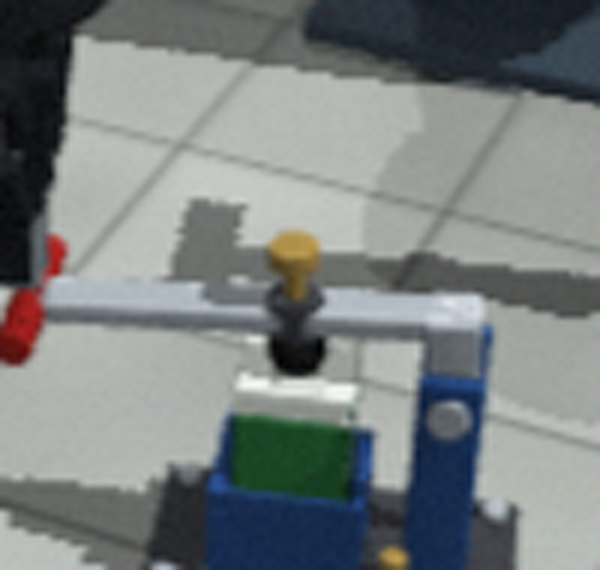

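```bash
python3 - <<'E'
import cv2,numpy as np
o=[]
for n in(3,8):
    s=cv2.imread(f"pics/scene{n}.png");o.append(cv2.resize(s[205:255,305:345],None,fx=9,fy=9,interpolation=cv2.INTER_CUBIC))
cv2.imwrite("pics/cmp.png",np.hstack(o))
E
```

```text
(no output)
```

View pics/cmp.png

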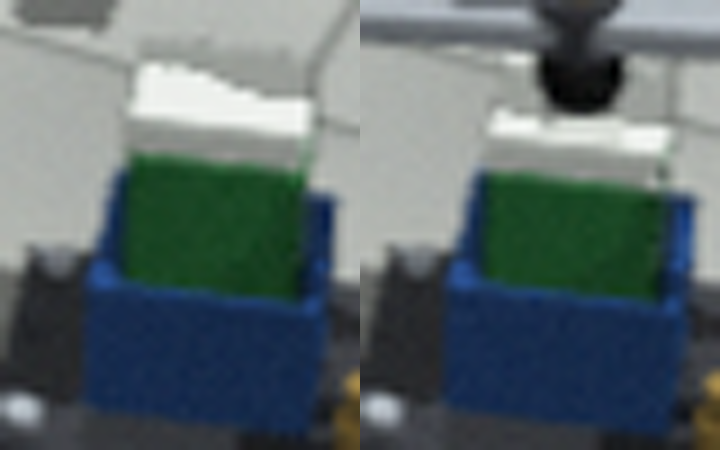

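```bash
python3 - <<'E'
from m import *
p=np.array(status.get_tool_pos()); t0=np.load("t0.npy")
ctrl.wait(.2)
ctrl.move_linear(p+[0,0,.008],feed=.02); print((F(3)-t0).round(1))
ctrl.move_linear(p+[0,0,.10],feed=.15);ctrl.wait(.3); print((F(3)-t0).round(1),status.get_time_s())
s=optics.snapshot("scene")[:,:,::-1];cv2.imwrite("pics/scene9.png",s);cv2.imwrite("pics/s9c.png",np.hstack([cv2.resize(s[155:255,290:350],None,fx=5,fy=5,interpolation=cv2.INTER_CUBIC),cv2.resize(cv2.imread("pics/scene8.png")[155:255,290:350],None,fx=5,fy=5,interpolation=cv2.INTER_CUBIC)]))
E
```

```text
[-0.   0.6 -0.1]
[ 0.  -0.3 -0.8] 47.9417
```

View pics/s9c.png

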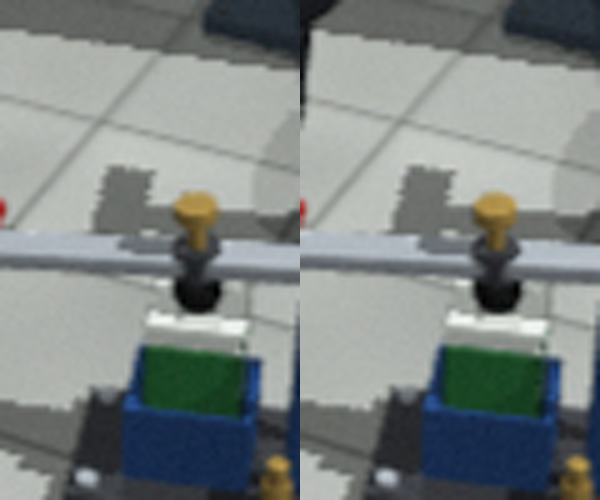

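View pics/scene9.png

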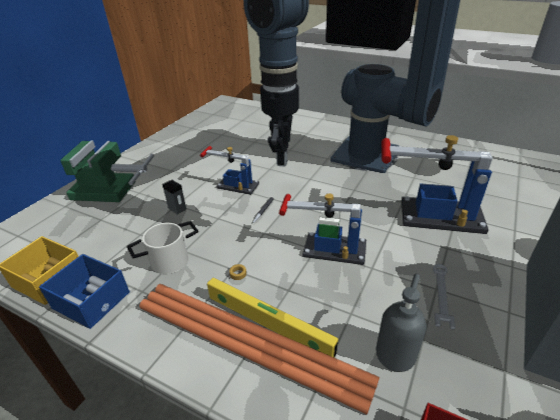

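The lever stayed where I left it after release, with the foot on the cap. The bystanders are where they started and the gripper is clear, so I'm handing in.

```bash
python3 - <<'E'
from cell import job,status
job.sign_off(); print(status.get_time_s())
E
```

```text
the job is handed in; nothing more can be done
the job is handed in; nothing more can be done
```

I set the green cartridge in the pocket of the middle-sized lubricator and clamped it home with the lever. I handed the job in at about 48 s; no verdict is reported.

**Placing:** I gripped the cartridge across its 34 mm and lowered it until it met the spigot at about 5.6 N, under the 8 N limit. I let go with the clamp open, and the picture then showed the cap at the raised height, about 109 mm.

**Clamping:** I pushed the crossbar over from behind, then pressed it down from on top in force-checked steps. I stopped at about 14.6 N of push.

**Last checks:**
- The cap had dropped about 2 px, or roughly 6 mm, which matches fully home.
- After letting go, the lever and foot had not visibly moved, and the tool read about 0 N.
- The spent cartridge and the other things looked unmoved in the picture.

**Not as expected:**
- **Lowering:** there was a brief side force of about 4.5 N on the pocket wall. I fixed it with a 1 mm shift.
- **Pressing:** sideways friction on the bar inflated the force reading around mid-swing, and I relieved it before the foot made contact.
- **Final force rise:** it was somewhat steeper than the spring figures predict, about 2.7 N/mm against 1.6 N/mm. The force on the cartridge itself can't be read, so I relied on the push at the bar.

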